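Load a cell into the push-to-open tray of the blue tester

TASK

Put the cell with the yellow label on test in the blue tester: press the tester's tray front inward and let go so that the tray springs out, set the cell gently flat in the tray with its terminals facing into the tester, then push the tray back in until it latches and stays shut when you let go. Leave the orange tester shut and the other cells where they are.

Things in the scene. Friction and masses are not known exactly. Their poses are not given: they have to be found in the camera images.
- blue_tester: the cell tester with the blue top and blue tray front: a fixed low grey box 170 (x) x 124 (y) x 72 (z) mm. Origin: centre of its underside, on the bench. Its own -x is its front, facing roughly the robot; its x axis points into the tester
- blue_tester_tray (a joint): tray travel (m) along the tester's -x: 0 latched, 0.062 sprung out, -0.0075 at the inner stop. Touch latch: press from 0 to the stop and let go: it springs out by itself in about 0.5 s. Push it from there to the stop (past 0, at least -0.0065) and let go: it latches at 0. One more press opens it again. A 3 to 4 N spring pushes outward throughout (damping 12 N s/m)
- blue_tester_front (a point): centre of the outer face of the tray's front panel, 35 mm above the bench; moves with the tray. The panel is 8 mm thick, 100 mm wide (y), from 8 to 62 mm above the bench. This face stands 10 mm proud of the tester box when latched, 2.5 mm at the inner stop, 72 mm when sprung out
- blue_tester_well (a point): centre of the tray's flat floor, 20 mm above the bench; moves with the tray; axes as the tester's. The well is 48 (x) x 68 (y) mm inside; a 4 mm thick lip, 6 mm high, surrounds its sides and back; in front the panel rises 42 mm above the floor. When sprung out the lip's back is 12 mm in front of the box
- cell: the battery cell to be tested: a black slab lying flat, 36 (x) x 56 (y) x 18 (z) mm, 0.09 kg, with a yellow label on top (small white field in its middle). Origin: centre of its underside. Its own +x edge carries the two bright terminals
- cell_terminals (a point): middle of the cell's +x edge face between its two terminals, 18 mm from its centre, 9 mm above its underside. In the tray this edge must face the tester's +x
- orange_tester: a second tester, same shape and same latch, with orange top and tray front; leave it alone
- orange_tester_tray (a joint): tray travel of the orange tester, 0 latched (as for the blue one)
- cell_b: another cell of the same size with a white, blue-edged label; leave it alone
- cell_c: another cell of the same size with a white, blue-edged label; leave it alone

How it is judged:
By the outcome, as a careful person would: the job done as asked, in the order asked, and still so for the second after the job is handed in, with the robot touching nothing.
It also fails if it takes over 64 s, if anything falls off the work surface, if the arm or the gripper's body presses on something with over 40 N, if the wrist force passes 120 N, or if a joint passes its speed limit or range.

ROBOT

A 7-joint arm with a two-finger parallel gripper is mounted at the origin on the work surface. World frame = base frame: x ahead of the robot, y to its left, z up, the work surface at z = 0. Lengths are in m, angles in rad, forces in N, time in s.
With the tool pointing down it reaches from about 0.35 to 0.9 m from the base axis. Payload 8.1 kg.
Tool frame: the origin (TCP) lies at the very end of the fingers, on their centre line; the grasp point (between the pads) lies arm.grip_point_offset behind it (arm.grip_point_offset is the distance from the TCP to the grasp point, in m); z points along the fingers, y is the line along which they close (so a half turn about z gives the same grasp; the last joint's range is limited). The gripper opens to 92 mm and grips with 3 to 60 N. Pads are 19 mm wide; open, the fingers measure 130 mm over their backs; the gripper's body (75 mm by 190 mm) begins 47 mm behind the grasp point.
Start: joints at [-1.209, 0.434, 0.025, 1.573, -0.012, 1.134, -0.075], TCP at [0.28, 0.559, 0.187] pointing down, gripper open.
Joint ranges: [-2.62, 2.62], [-0.44, 2.09], [-1.27, 1.32], [0.08, 2.57], [-1.32, 4.46], [0.12, 2], [-2.74, 2.74]. Speed limits (rad/s): [2.22, 2.22, 3.01, 3.01, 3.14, 3.14, 3.14].

INTERFACE

Orientations are given as a rotation vector (axis times angle).
In Python, from cell import arm gives the robot as it stands. The module is installed in compiled form; this text tells all that it offers.
- The arm moves only by the shell command python3 -m creep 'ROWS' [OPENING] [FORCE]. ROWS is JSON, a list of rows, each a list of 6 numbers: the shift along the tool's x, y, z scaled (see below), then the turn, a rotation vector about the tool's x, y, z scaled (see below). A call has 1 to 20 rows; each row shifts and turns the commanded pose from where the row before left it, along the tool's axes as they then stand; what a row does not reach is not made up. The controller multiplies each number of a shift by 0.4 m and each number of a turn by 120 degrees. A row lasts 1/12 s, in which the tool goes at most 41.7 mm and 7.16 degrees, less where a joint would pass 70% of its speed; a pose out of reach is approached as far as the arm can. A call with a number of a shift or a turn outside -1 to 1 is refused whole. A call with a gripper value outside its range is refused whole. OPENING is the closure, from -1 (fully open) to 1 (shut), set as the call begins (- or left out, the last holds). The fingers move at their own pace and stop on an object; FORCE is the grip in N (left out, the last holds). Time passes only in rows, so rows that do not move let the fingers close. It gives the time, the measured TCP pose, the force, the opening and the grip force at its end, in the units of the state.
- arm.observe(): the state, without advancing time (a new reading comes with each control period).
- arm.get_image(name): name is "side" or "top"; returns a dict with "frame" (420x560x3 uint8, red, green, blue), "intrinsics" (3x3 intrinsics, pixels), "rvec" (rotation vector, rad) and "tvec" (3), from world to camera coordinates, as OpenCV has them. Camera axes: x right, y down, z forward; pixel columns grow to the right and rows downward; lengths in m; the calibration is good to about 2 mm. A picture is of the moment at which its call begins. There is no depth.
- arm.sign_off(): hands the job in; it is judged then, once.
The state is a dict: "clock": time; "joints": joint angles; "dq": joint speeds; "joint_efforts": joint torques, N m; "position": TCP position; "ee_rot": TCP orientation; "force": force on the tool from outside, world axes, zero at the start; "ft_torque": the same for the moment, N m; "width": opening from 0.0 (shut) to 1.0 (fully open); "gripper_force": force on a finger pad.
Only numpy, scipy, OpenCV 4.12 (cv2) and the standard library are available. Lean on these libraries where they do the work, as an engineer would, in place of code of your own. Each camera call takes 0.05 s, during which the arm holds its last target. There are 200 camera calls.

## Working session

There is one attempt and no reset: what is moved stays moved. The work goes in short steps, Python scripts to look and compute and a shell command to move; the robot and the scene stay as the last step left them, time stands still between calls to the robot, and variables do not carry over. Pictures are saved under pics/ and viewed, at most 10 in all, crops included, and the job is handed in when it is done.

```bash
mkdir -p pics
python3 - <<'E'
from cell import arm
import cv2,numpy as np,pickle
d={}
for n in("top","side"):
    im=arm.get_image(n);d[n]=im
    cv2.imwrite(f"pics/{n}0.png",im["frame"][:,:,::-1])
    R=cv2.Rodrigues(np.array(im["rvec"]))[0];print(n,-R.T@np.array(im["tvec"]).ravel(),R[2])
pickle.dump(d,open("d0.pkl","wb"))
print(arm.observe(),arm.grip_point_offset)
E
```

```text
top [ 0.31785259 -0.00659451  1.05508712] [ 0.23272386 -0.00140185 -0.97254184]
side [ 0.24035103 -0.64795028  0.82659508] [ 0.29488626  0.61282369 -0.73313657]
{'clock': 0.1, 'joints': array([-1.20859651,  0.43515233,  0.02502395,  1.57399906, -0.01160244,
        1.13398732, -0.07511604]), 'dq': array([ 5.29196799e-04, -3.10688079e-05, -2.83891546e-04, -3.17555890e-03,
        2.30811192e-04, -1.10458365e-03, -3.12045371e-04]), 'joint_efforts': array([ 2.37095905e-03, -6.69123244e+01,  9.87317674e-01, -3.15146613e+01,
       -6.06912095e-02,  3.74384795e-02,  4.53059431e-05]), 'position': array([0.28000347, 0.55820376, 0.1862274 ]), 'ee_rot': array([-7.23712122e-01, -3.05691364e+00,  2.18257462e-03]), 'force': array([1.42904774, 0.03038367, 0.35830709]), 'ft_torque': array([-0.03579183,  0.00955229,  0.03555955]), 'gripper_force': 0.0, 'width': 0.9995579499356565} 0.0188
```

View pics/top0.png

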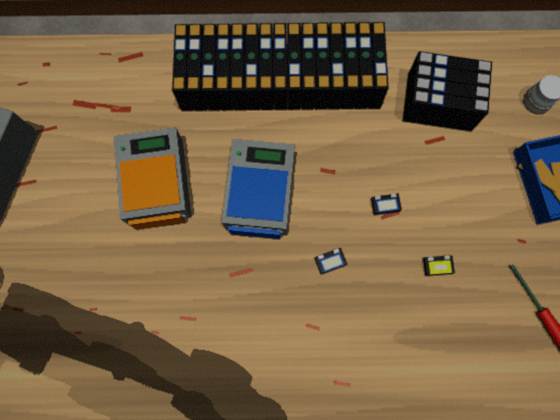

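View pics/side0.png

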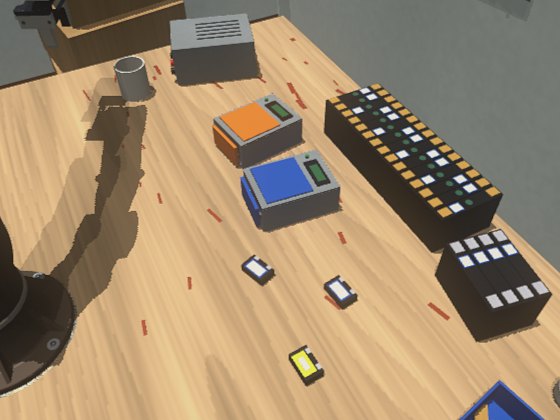

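Top view: blue tester centred near (258,188) with its front facing down (towards −x); yellow cell near (438,266), with bright terminals seemingly on its upper edge (431,257), (447,257). The side view agrees, showing the blue tester near (290,190) and the yellow cell near (305,365).

```bash
cat > h.py <<'E'
import cv2,numpy as np
from scipy.spatial.transform import Rotation as Ro
def cast(im,px,z):
    K=np.array(im["intrinsics"]);R=cv2.Rodrigues(np.array(im["rvec"]))[0];t=np.array(im["tvec"]).ravel()
    p=np.atleast_2d(np.array(px,float));r=np.c_[p,np.ones(len(p))]@np.linalg.inv(K).T@R;c=-R.T@t
    return c+r*((z-c[2])/r[:,2])[:,None]
def proj(im,P): return cv2.projectPoints(np.atleast_2d(np.array(P,float)),np.array(im["rvec"]),np.array(im["tvec"]),np.array(im["intrinsics"]),None)[0][:,0]
def big(m):
    c=max(cv2.findContours(m.astype(np.uint8),0,cv2.CHAIN_APPROX_NONE)[0],key=cv2.contourArea);return c[:,0]
def rect(im,m,z):
    P=cast(im,big(m),z)[:,:2];(c,s,a)=cv2.minAreaRect((P*1000).astype(np.float32));return np.round(c,1),np.round(s,1),round(a,1),np.round(cv2.boxPoints((c,s,a)),1).tolist()
def tool(s): return np.array(s["position"]),Ro.from_rotvec(s["ee_rot"]).as_matrix()
def hsv(im): return cv2.cvtColor(im["frame"],cv2.COLOR_RGB2HSV).astype(int)
def roi(m,c,r):
    o=np.zeros_like(m);x,y=c;o[y-r:y+r,x-r:x+r]=m[y-r:y+r,x-r:x+r];return o
E
python3 - <<'E'
from h import *;import pickle
d=pickle.load(open("d0.pkl","rb"))
from cell import arm
print(np.round(tool(arm.observe())[1],3))
for n,cb,cc in(("top",(258,188),(438,266)),("side",(290,190),(305,365))):
    im=d[n];H,S,V=np.moveaxis(hsv(im),2,0)
    b=(H>100)&(H<130)&(S>150);print(n,"bluetop",rect(im,roi(b&(V>150),cb,65),.072))
    g=(S<60)&(V>95);m=roi(b&(V>150)|g,cb,65);print("box",rect(im,m,.072))
    y=(H>22)&(H<35)&(S>180)&(V>120);print("label",rect(im,roi(y,cc,25),.018))
    k=(V<70)&(S<200);print("black",rect(im,roi(k,cc,25),.009))
    t=roi((S<60)&(V>110),cc,22);N,_,st,ce=cv2.connectedComponentsWithStats(t.astype(np.uint8))
    for i in range(1,N):print("white",st[i,4],ce[i].round(1),cast(im,ce[i],.014).round(4))
a=d["top"]["frame"][110:250,200:320];b=d["top"]["frame"][236:296,403:473];c=d["side"]["frame"][140:240,225:345]
r=lambda x,w,h:cv2.resize(x,(w,h),interpolation=2)
cv2.imwrite("pics/crop.png",np.hstack([r(a,480,560),np.vstack([r(b,310,290),r(c,310,270)])])[:,:,::-1])
E
```

```text
[[-0.894  0.448 -0.   ]
 [ 0.448  0.894 -0.001]
 [-0.    -0.001 -1.   ]]
top bluetop (array([514.5,  76.2]), array([43.9,  4.2]), 83.6, [[509.8999938964844, 54.599998474121094], [514.0999755859375, 54.20000076293945], [519.0, 97.80000305175781], [514.7999877929688, 98.30000305175781]])
box (array([604.6,  42.3]), array([124.3, 168.9]), 83.8, [[513.9000244140625, -10.300000190734863], [681.7999877929688, -28.600000381469727], [695.2999877929688, 94.9000015258789], [527.4000244140625, 113.30000305175781]])
label (array([ 444.7, -310. ]), array([23.9, 41.7]), 3.9, [[431.29998779296875, -290.0], [434.1000061035156, -331.70001220703125], [458.0, -330.0], [455.20001220703125, -288.3999938964844]])
black (array([ 447.1, -285.8]), array([36.7, 11.7]), 7.9, [[428.1000061035156, -282.5], [429.70001220703125, -294.1000061035156], [466.0, -289.0], [464.3999938964844, -277.5]])
white 17 [446.9 256.6] [[ 0.4651 -0.3268  0.014 ]]
white 19 [429.9 258.4] [[ 0.4618 -0.293   0.014 ]]
white 47 [439.8 266.8] [[ 0.4451 -0.3112  0.014 ]]
side bluetop (array([584.6,  46.3]), array([106.1,  98.2]), 83.9, [[5
[... 155 characters left out ...]
5781]])
box (array([603.9,  41.8]), array([125.5, 171.1]), 83.7, [[512.0999755859375, -11.300000190734863], [682.0999755859375, -29.899999618530273], [695.7999877929688, 94.80000305175781], [525.7000122070312, 113.5]])Traceback (most recent call last):
  File "<stdin>", line 9, in <module>
  File "h.py", line 11, in rect
    P=cast(im,big(m),z)[:,:2];(c,s,a)=cv2.minAreaRect((P*1000).astype(np.float32));return np.round(c,1),np.round(s,1),round(a,1),np.round(cv2.boxPoints((c,s,a)),1).tolist()
              ~~~^^^
  File "h.py", line 9, in big
    c=max(cv2.findContours(m.astype(np.uint8),0,cv2.CHAIN_APPROX_NONE)[0],key=cv2.contourArea);return c[:,0]
ValueError: max() iterable argument is empty
```

```bash
python3 -m creep '[[-0.0602,-0.0572,0,0,0,0],[-0.0602,-0.0572,0,0,0,0],[-0.0602,-0.0572,0,0,0,0],[-0.0602,-0.0572,0,0,0,0],[-0.0602,-0.0572,0,0,0,0],[-0.0602,-0.0572,0,0,0,0],[-0.0602,-0.0572,0,0,0,0],[-0.0602,-0.0572,0,0,0,0],[-0.0602,-0.0572,0,0,0,0],[-0.0602,-0.0572,0,0,0,0],[-0.0602,-0.0572,0,0,0,0],[-0.0602,-0.0572,0,0,0,0],[-0.0602,-0.0572,0,0,0,0],[-0.0602,-0.0572,0,0,0,0],[-0.0602,-0.0572,0,0,0,0],[-0.0602,-0.0572,0,0,0,0],[0,0,0,0,0,-0.0564],[0,0,0,0,0,-0.0564],[0,0,0,0,0,-0.0564],[0,0,0,0,0,0]]' 1
cat > rel.py <<'E'
import sys
from h import *;from cell import arm
# usage: rel.py x y z [yaw of tool x deg]: remaining shift in tool axes (units of rows) 
s=arm.observe();p,R=tool(s);d=np.array(list(map(float,sys.argv[1:4])))-p
print("t",s["clock"],"p",p.round(4),"z",R[:,2].round(3),"yaw",np.degrees(np.arctan2(R[1,0],R[0,0])).round(2),"shift/.4",(R.T@d/.4).round(4))
if len(sys.argv)>4:
    T=Ro.from_euler('z',float(sys.argv[4]),degrees=True).as_matrix()@np.diag([1,-1,-1]);print("turn/120",(np.degrees(Ro.from_matrix(R.T@T).as_rotvec())/120).round(4))
print("F",s["force"].round(2),"w",round(s["width"],3),"g",s["gripper_force"])
E
python3 rel.py .4602 .0578 .03 173.7
python3 - <<'E'
from h import *;import pickle
d=pickle.load(open("d0.pkl","rb"))
im=d["side"];H,S,V=np.moveaxis(hsv(im),2,0);cc=(305,365)
y=(H>22)&(H<35)&(S>180)&(V>120);print("label",rect(im,roi(y,cc,25),.018))
a=d["top"]["frame"][110:250,200:320];b=d["top"]["frame"][236:296,403:473];c=d["side"]["frame"][335:395,270:340]
r=lambda x,w,h:cv2.resize(x,(w,h),interpolation=2)
cv2.imwrite("pics/crop.png",np.hstack([r(a,480,560),np.vstack([r(b,310,290),r(c,310,270)])])[:,:,::-1])
E
```

```text
clock: 1.77
position: [0.4602, 0.0584, 0.1867]
ee_rot: [-0.165, -3.137, 0.0]
force: [-0.5, 0.5, 0.0]
width: 0.003
gripper_force: 0.0
t 1.7667 p [0.4602 0.0584 0.1867] z [-0.001 -0.    -1.   ] yaw 173.96 shift/.4 [-0.0004 -0.0014  0.3917]
turn/120 [-0.0001 -0.0003  0.0022]
F [-0.45  0.51  0.03] w 0.003 g 0.0Traceback (most recent call last):
  File "<stdin>", line 4, in <module>
  File "h.py", line 11, in rect
    P=cast(im,big(m),z)[:,:2];(c,s,a)=cv2.minAreaRect((P*1000).astype(np.float32));return np.round(c,1),np.round(s,1),round(a,1),np.round(cv2.boxPoints((c,s,a)),1).tolist()
              ~~~^^^
  File "h.py", line 9, in big
    c=max(cv2.findContours(m.astype(np.uint8),0,cv2.CHAIN_APPROX_NONE)[0],key=cv2.contourArea);return c[:,0]
ValueError: max() iterable argument is empty
```

```bash
python3 -m creep '[[0,0,0.0783,0,0,0],[0,0,0.0783,0,0,0],[0,0,0.0783,0,0,0],[0,0,0.0783,0,0,0],[0,0,0.0783,0,0,0],[-0.03,0,0,0,0,0],[-0.03,0,0,0,0,0],[-0.005,0,0,0,0,0],[-0.005,0,0,0,0,0],[-0.005,0,0,0,0,0],[0,0,0,0,0,0]]'
python3 - <<'E'
from h import *;import pickle
d=pickle.load(open("d0.pkl","rb"))
im=d["side"];H,S,V=np.moveaxis(hsv(im),2,0);cc=(305,365);print(hsv(im)[355:376:4,300:311:3].reshape(-1,3).tolist())
y=(H>26)&(H<36)&(S>150)&(V>120);print("label",rect(im,roi(y,cc,25),.018))
a=d["top"]["frame"][110:250,200:320];b=d["top"]["frame"][236:296,403:473];c=d["side"]["frame"][335:395,270:340]
r=lambda x,w,h:cv2.resize(x,(w,h),interpolation=2)
cv2.imwrite("pics/crop.png",np.hstack([r(a,480,560),np.vstack([r(b,310,290),r(c,310,270)])])[:,:,::-1])
E
```

```text
clock: 2.68
position: [0.4903, 0.0556, 0.0306]
ee_rot: [0.175, 3.136, 0.0]
force: [0.7, 0.8, 0.6]
width: 0.003
gripper_force: 0.0
[[30, 171, 233], [30, 166, 233], [30, 171, 219], [14, 67, 76], [25, 13, 233], [21, 14, 232], [30, 175, 233], [29, 163, 194], [29, 76, 233], [24, 15, 233], [19, 9, 233], [30, 172, 233], [30, 169, 234], [29, 54, 230], [28, 14, 233], [28, 43, 233], [30, 156, 177], [30, 169, 234], [30, 174, 233], [30, 169, 233], [16, 106, 60], [30, 160, 193], [30, 169, 234], [27, 104, 105]]
label (array([ 444.3, -310.1]), array([25. , 42.6]), 3.2, [[430.70001220703125, -289.6000061035156], [433.1000061035156, -332.1000061035156], [458.0, -330.70001220703125], [455.6000061035156, -288.20001220703125]])
```

View pics/crop.png

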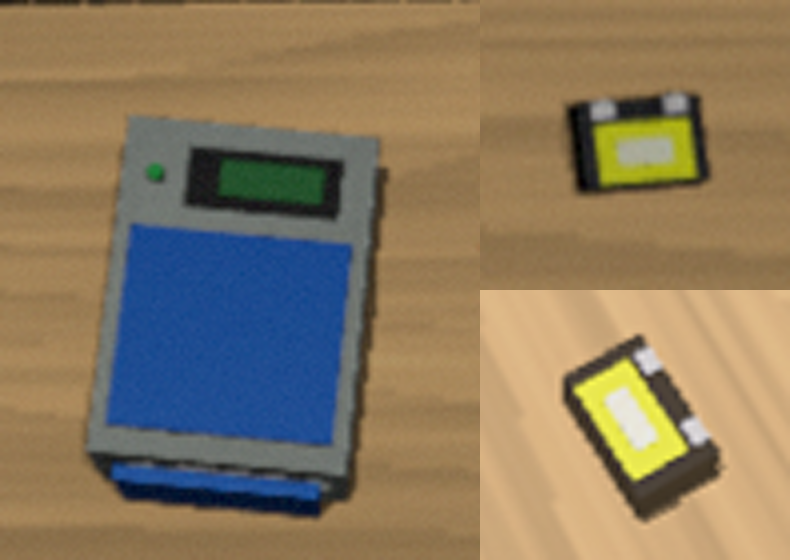

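Crop: the tester's top lies square in its box outline. The yellow cell has its terminals on its +x edge, with the label set back from that edge, so I'll measure the cell outline itself. First, press the tray.

```bash
python3 -m creep '[[-0.005,0,0,0,0,0],[-0.005,0,0,0,0,0],[-0.005,0,0,0,0,0],[-0.0025,0,0,0,0,0],[0,0,0,0,0,0]]'
python3 - <<'E'
from h import *;import pickle
d=pickle.load(open("d0.pkl","rb"));th=np.radians(4);u=np.array([np.cos(th),np.sin(th)]);v=np.array([-u[1],u[0]])
for n,cc in(("top",(438,266)),("side",(305,365))):
    im=d[n];H,S,V=np.moveaxis(hsv(im),2,0)
    m=roi((V<85)|((H>26)&(S>150))|(S<50),cc,26);b=big(m);print(n,len(b))
    for z in(0,.018):
        P=cast(im,b,z)[:,:2];c=np.array([.445,-.31]);q=(P-c)*1000
        a,e=q@u,q@v;print(z,"u",np.percentile(a,[3,97]).round(1),"v",np.percentile(e,[3,97]).round(1),rect(im,m,z)[:3])
E
```

```text
clock: 3.1
position: [0.4975, 0.0547, 0.0304]
ee_rot: [0.174, 3.136, 0.0]
force: [-0.3, -0.3, 0.0]
width: 0.006
gripper_force: 0.0
top 91
0 u [-13.5  23.6] v [-32.6  27.5] (array([ 450.3, -312.1]), array([37.6, 61. ]), 4.1)
0.018 u [-15.   21.4] v [-26.7  32.4] (array([ 448.1, -306.9]), array([37. , 59.9]), 4.1)
side 94
0 u [-13.3  25.7] v [-27.4  33.3] (array([ 451.1, -306.8]), array([39.5, 61.6]), 3.4)
0.018 u [-18.   20.1] v [-33.8  25.5] (array([ 446.5, -314.2]), array([38.6, 60.2]), 3.4)
```

```bash
python3 -m creep '[[-0.005,0,0,0,0,0],[-0.005,0,0,0,0,0],[-0.005,0,0,0,0,0],[0,0,0,0,0,0]]'
```

```text
clock: 3.43
position: [0.5038, 0.0539, 0.0304]
ee_rot: [0.174, 3.136, 0.0]
force: [-0.1, -0.7, 0.2]
width: 0.006
gripper_force: 0.0
```

```bash
python3 -m creep '[[-0.004,0,0,0,0,0],[-0.004,0,0,0,0,0],[0,0,0,0,0,0]]'; python3 -m creep '[[-0.004,0,0,0,0,0],[-0.004,0,0,0,0,0],[0,0,0,0,0,0]]'
```

```text
clock: 3.68
position: [0.5068, 0.0536, 0.0303]
ee_rot: [0.174, 3.136, 0.0]
force: [0.2, -0.9, 0.4]
width: -0.001
gripper_force: 0.0
clock: 3.93
position: [0.5096, 0.0533, 0.0303]
ee_rot: [-0.173, -3.136, 0.0]
force: [-0.2, -0.7, 0.7]
width: 0.008
gripper_force: 0.0
```

Run:
```python
from h import *;from cell import arm
a=arm.get_image("top");b=arm.get_image("side")
print(proj(a,[.5096,.0533,.03]),proj(b,[.5096,.0533,.03]))
r=lambda x:cv2.resize(x,(400,560),interpolation=2)
cv2.imwrite("pics/p1.png",np.hstack([r(a["frame"][110:250,200:300]),r(b["frame"][110:250,205:305])])[:,:,::-1])
```

```text
[[253.91154293 235.03383122]] [[247.66420043 202.60383226]]
```

View pics/p1.png

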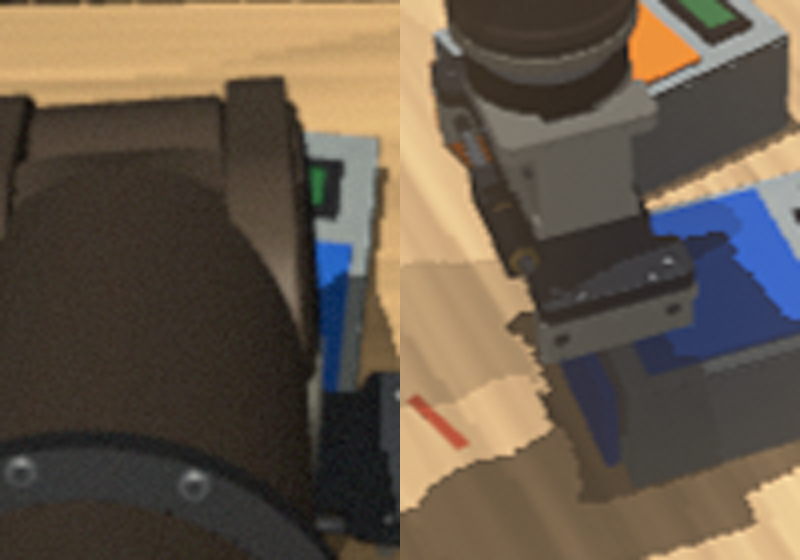

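The picture shows the gripper right at the blue front (side crop about (590,400)), but the fingertips are hidden by the gripper body. The force is still about zero, so I'll keep going in small steps.

```bash
python3 -m creep '[[-0.004,0,0,0,0,0],[0,0,0,0,0,0]]';python3 -m creep '[[-0.004,0,0,0,0,0],[0,0,0,0,0,0]]'; python3 rel.py .5 .05 .03
```

```text
clock: 4.2
position: [0.5099, 0.0532, 0.03]
ee_rot: [-0.173, -3.134, 0.0]
force: [-4.4, 0.5, 3.8]
width: 0.006
gripper_force: 2.3
clock: 4.37
position: [0.51, 0.0531, 0.0298]
ee_rot: [-0.173, -3.132, 0.0]
force: [-8.8, 0.9, 6.0]
width: 0.001
gripper_force: 4.6
t 4.3667 p [0.51   0.0531 0.0298] z [-0.005  0.    -1.   ] yaw 173.69 shift/.4 [ 0.0241 -0.0106 -0.0003]
F [-8.8   0.9   5.99] w 0.001 g 4.5562295615673065
```

```bash
python3 -m creep '[[0.06,0,0,0,0,0],[0.08,0,0,0,0,0],[0.08,0,0,0,0,0],[0.06,0,0,0,0,0],[0,0,0,0,0,0],[0,0,0,0,0,0],[0,0,0,0,0,0],[0,0,0,0,0,0]]'
python3 - <<'E'
from h import *;from cell import arm
a=arm.get_image("top");b=arm.get_image("side")
r=lambda x:cv2.resize(x,(400,560),interpolation=2)
cv2.imwrite("pics/p2.png",np.hstack([r(a["frame"][130:270,200:300]),r(b["frame"][110:250,205:305])])[:,:,::-1])
E
```

```text
clock: 5.03
position: [0.4032, 0.0654, 0.0306]
ee_rot: [0.174, 3.135, 0.001]
force: [0.4, -0.0, -0.2]
width: 0.006
gripper_force: 0.0
```

View pics/p2.png

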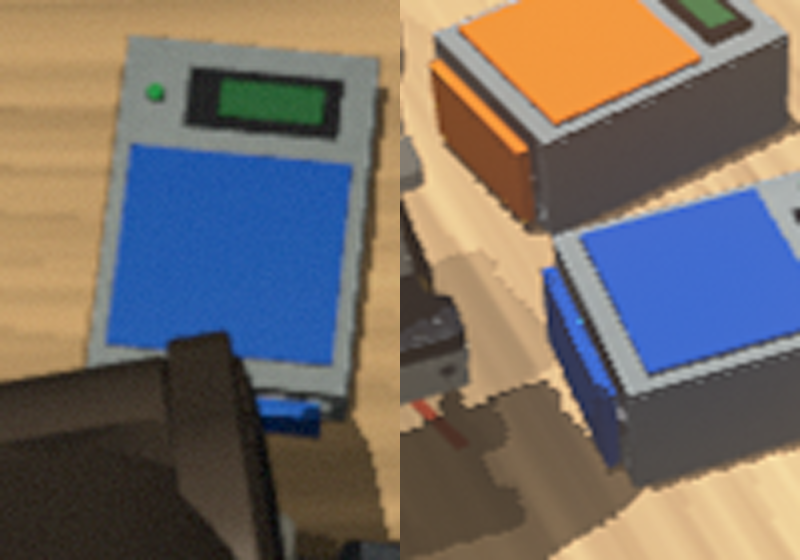

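The tray still looks latched: the panel edge in the side crop, about (545,270)–(615,465), is where it was before. I'll compare the panel position numerically across frames and look at the fingertips.

Run:
```python
from h import *;from cell import arm;import pickle
d=pickle.load(open("d0.pkl","rb"))
b=arm.get_image("side");a=arm.get_image("top")
A=d["side"]["frame"][175:235,235:275].astype(int)
p1=cv2.imread("pics/p1.png")[:,400:,::-1];p1=cv2.resize(p1,(100,140),interpolation=cv2.INTER_AREA)
B=b["frame"][175:235,235:275].astype(int);C=p1[65:125,30:70].astype(int)
for n,I in(("0",A),("now",B),("p1",C)):
    for r in(30,40,48):  # blueness along rows -> left panel edge
        bl=(I[r,:,2]-I[r,:,0]);print(n,r,bl[:24].tolist())
s=arm.observe();p,R=tool(s);print(p,proj(b,p),proj(b,p+[0,0,.066]),proj(a,p))
x=cv2.resize(b["frame"][120:260,140:300],(800,600)[:2] if 0 else (686,600),interpolation=2);cv2.imwrite("pics/p3.png",x[:,:,::-1])
```

```text
0 30 [-75, -74, -75, -74, -77, -81, -84, -85, -83, -85, -83, -53, 13, 20, 19, 20, 20, 12, 77, 120, 121, 129, 83, -13]
0 40 [-76, -76, -78, -78, -76, -75, -75, -75, -75, -74, -76, -80, -83, -84, -86, -75, -26, 19, 19, 18, 17, 16, 15, 16]
0 48 [-85, -84, -81, -79, -78, -79, -77, -78, -76, -77, -76, -76, -76, -76, -76, -76, -81, -84, -87, -65, 4, 16, 13, 12]
now 30 [-68, -72, -75, -75, -59, -36, -38, -73, -85, -86, -88, -56, 27, 38, 35, 36, 36, 26, 97, 134, 139, 155, 104, -6]
now 40 [-41, -39, -41, -40, -38, -39, -38, -38, -38, -38, -39, -41, -40, -69, -88, -76, -25, 29, 22, 20, 24, 28, 28, 29]
now 48 [-45, -43, -42, -41, -40, -41, -41, -40, -40, -39, -40, -39, -39, -38, -39, -40, -42, -43, -45, -34, -1, 23, 26, 25]
p1 30 [-81, -81, -76, -71, -74, -75, -57, -32, -31, -32, -34, -18, 6, 16, 14, 14, 15, 15, 17, 22, 22, 23, 9, -8]
p1 40 [-82, -81, -83, -82, -81, -82, -76, -59, -38, -30, -30, -31, -32, -32, -33, -34, -12, 12, 15, 14, 16, 19, 19, 21]
p1 48 [-44, -44, -44, -43, -43, -43, -43, -42, -42, -42, -42, -41, -41, -36, -30, -30, -32, -32, -33, -24, -2, 16, 18, 19]
[0.40214014 0.06516295 0.03028418] [[197.66158608 216.53480336]] [[193.31366387 194.17940903]] [[247.56377545 290.29915946]]
```

View pics/p3.png

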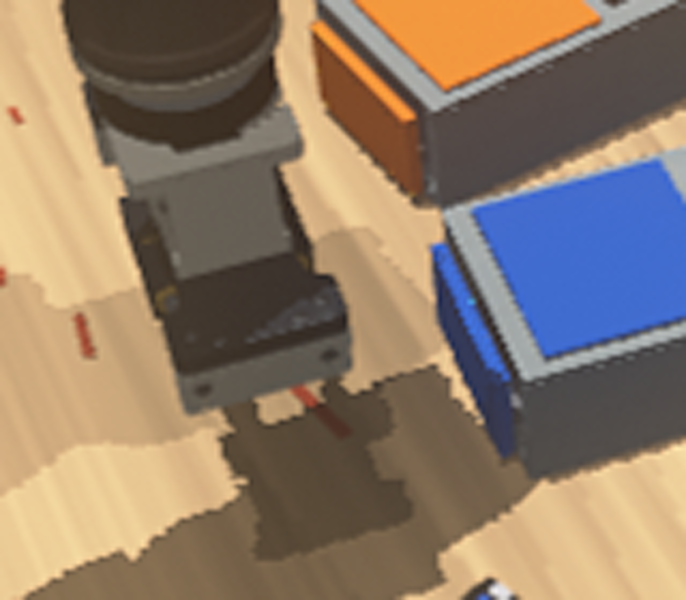

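```bash
python3 rel.py .508 .0532 .03 173.7
python3 - <<'E'
from h import *;import pickle
d=pickle.load(open("d0.pkl","rb"));c=np.array([.6043,.042]);u=np.array([.994,-.109]);v=np.array([.109,.994])
im=d["side"]
for o in(-.095,-.0875,-.105,-.085):
  for y,z in((-.05,.062),(-.05,.008),(.05,.062)):
    q=c+o*u+y*v;print(o,y,z,proj(im,[*q,z]).round(1))
# blueness left edge rows 205,215,223 at x 247,251.3,254.8
E
```

```text
t 5.2333 p [0.4021 0.0652 0.0303] z [ 0. -0. -1.] yaw 173.64 shift/.4 [-0.2663 -0.0004  0.0008]
turn/120 [-0.      0.0002 -0.0005]
F [-1.19 -0.18 -0.29] w 0.008 g 0.0
-0.095 -0.05 0.062 [[254.9 208.9]]
-0.095 -0.05 0.008 [[256.2 226.5]]
-0.095 0.05 0.062 [[239.7 176.5]]
-0.0875 -0.05 0.062 [[258.5 207.9]]
-0.0875 -0.05 0.008 [[259.6 225.5]]
-0.0875 0.05 0.062 [[243.  175.6]]
-0.105 -0.05 0.062 [[250.2 210.3]]
-0.105 -0.05 0.008 [[251.6 227.9]]
-0.105 0.05 0.062 [[235.1 177.7]]
-0.085 -0.05 0.062 [[259.7 207.6]]
-0.085 -0.05 0.008 [[260.8 225.2]]
-0.085 0.05 0.062 [[244.1 175.3]]
```

```bash
python3 -m creep '[[-0.066,0,0,0,0,0],[-0.066,0,0,0,0,0],[-0.066,0,0,0,0,0],[-0.068,0,0,0,0,0],[-0.003,0,0,0,0,0],[-0.004,0,0,0,0,0],[-0.004,0,0,0,0,0],[-0.004,0,0,0,0,0],[0,0,0,0,0,0]]'; python3 -m creep '[[-0.004,0,0,0,0,0],[0,0,0,0,0,0]]'; python3 -m creep '[[-0.004,0,0,0,0,0],[0,0,0,0,0,0]]'; python3 rel.py .5 .05 .03
```

```text
clock: 5.98
position: [0.5097, 0.0529, 0.0295]
ee_rot: [-0.172, -3.132, 0.001]
force: [-6.5, 0.6, -1.2]
width: 0.007
gripper_force: 3.5
clock: 6.15
position: [0.5099, 0.0528, 0.0293]
ee_rot: [-0.172, -3.129, 0.001]
force: [-11.3, 1.4, 2.2]
width: 0.005
gripper_force: 5.6
clock: 6.32
position: [0.5099, 0.0528, 0.0292]
ee_rot: [-0.172, -3.127, 0.001]
force: [-15.2, 1.5, 6.8]
width: -0.001
gripper_force: 7.8
t 6.3167 p [0.5099 0.0528 0.0292] z [-0.01 -0.   -1.  ] yaw 173.72 shift/.4 [ 0.0239 -0.0096 -0.0018]
F [-15.19   1.47   6.76] w -0.001 g 7.778018116950989
```

Run:
```python
from h import *;from cell import arm;import pickle
d=pickle.load(open("d0.pkl","rb"));im=d["side"]
R=Ro.from_euler('z',173.65,degrees=True).as_matrix()@np.diag([1,-1,-1]);p=np.array([.4021,.0652,.0303])
for z in(-.066,-.085):
  for x in(.0375,-.0375):
    for y in(-.095,.095):
      print(x,y,z,proj(im,p+R@[x,y,z]).round(1))
print("seen",[140+185/4.2875,120+410/4.2857],[140+350/4.2875,120+370/4.2857])
b=arm.get_image("side");a=arm.get_image("top")
x=np.hstack([cv2.resize(b["frame"][130:250,200:300],(500,600),interpolation=2),cv2.resize(a["frame"][200:280,225:265],(300,600),interpolation=2)]);cv2.imwrite("pics/p4.png",x[:,:,::-1])
B=b["frame"].astype(int)
for r in(205,215,223):print((B[r,235:262,2]-B[r,235:262,0]).tolist())
```

```text
0.0375 -0.095 -0.066 [[186.1 234.4]]
0.0375 0.095 -0.066 [[164.3 168.1]]
-0.0375 -0.095 -0.066 [[225.5 223.1]]
-0.0375 0.095 -0.066 [[199.6 159.1]]
0.0375 -0.095 -0.085 [[184.5 227.6]]
0.0375 0.095 -0.085 [[162.6 161.2]]
-0.0375 -0.095 -0.085 [[224.5 216.3]]
-0.0375 0.095 -0.085 [[198.4 152.3]]
seen [183.14868804664724, 215.6669855566185] [221.63265306122452, 206.33362111207038]
[-81, -81, -75, -71, -70, -73, -78, -62, -30, -30, -65, -59, 7, 15, 13, 15, 15, 14, 17, 21, 23, 24, 9, -10, -11, -8, -6]
[-82, -82, -83, -82, -81, -82, -82, -78, -58, -28, -30, -32, -32, -32, -33, -35, -14, 13, 14, 14, 16, 18, 20, 21, 5, -12, -9]
[-45, -45, -44, -43, -43, -43, -43, -43, -41, -42, -42, -42, -41, -42, -36, -29, -32, -32, -33, -25, -2, 16, 17, 18, 12, -4, -10]
```

View pics/p4.png

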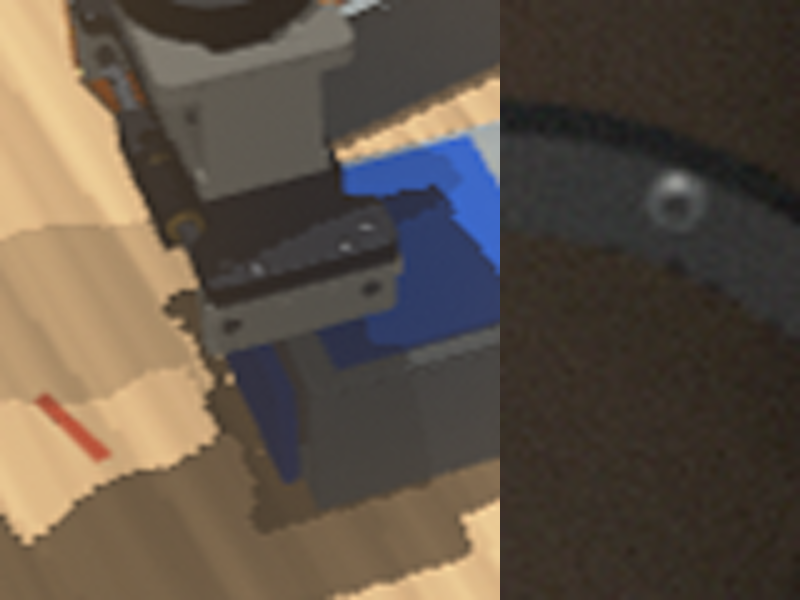

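The arm presses rigidly while the panel doesn't move. The finger's front at about .5195 matches the box face, and the gripper body appears higher in the image than the reported TCP implies. The tips may really be above the panel, so I'll back off and touch the bench to check the height.

```bash
python3 -m creep '[[0.06,0,0,0,0,0],[0.06,0,0,0,0,0],[0,0,0.015,0,0,0],[0,0,0.015,0,0,0],[0,0,0.015,0,0,0],[0,0,0.015,0,0,0],[0,0,0,0,0,0]]'; python3 -m creep '[[0,0,0.005,0,0,0],[0,0,0.005,0,0,0],[0,0,0,0,0,0]]';  python3 rel.py .5 .05 .03 173.7
```

```text
clock: 7.0
position: [0.4689, 0.0576, 0.0052]
ee_rot: [-0.174, -3.136, 0.001]
force: [-0.2, 0.4, -0.5]
width: 0.006
gripper_force: 0.0
clock: 7.25
position: [0.4688, 0.0577, 0.002]
ee_rot: [-0.174, -3.137, 0.0]
force: [-1.6, 0.1, 0.2]
width: 0.002
gripper_force: 0.0
t 7.25 p [0.4688 0.0577 0.002 ] z [-0. -0. -1.] yaw 173.66 shift/.4 [-0.0797 -0.0106 -0.07  ]
turn/120 [-0.0001 -0.0001 -0.0003]
F [-1.56  0.12  0.25] w 0.002 g 0.0
```

Nothing yet at reported z = 2 mm, so I'll continue down in small steps.

```bash
for i in 1 2; do :; done; python3 -m creep '[[0,0,0.005,0,0,0],[0,0,0.005,0,0,0],[0,0,0,0,0,0]]'; python3 -m creep '[[0,0,0.005,0,0,0],[0,0,0.005,0,0,0],[0,0,0,0,0,0]]'
```

```text
clock: 7.5
position: [0.4685, 0.0578, -0.0019]
ee_rot: [-0.174, -3.137, 0.0]
force: [-0.2, 0.1, -0.8]
width: 0.006
gripper_force: 0.0
clock: 7.75
position: [0.4684, 0.0578, -0.006]
ee_rot: [-0.173, -3.136, 0.0]
force: [0.3, -0.6, -0.8]
width: 0.002
gripper_force: 0.0
```

```bash
python3 -m creep '[[0,0,0.008,0,0,0],[0,0,0.008,0,0,0],[0,0,0.008,0,0,0],[0,0,0,0,0,0]]'; python3 -m creep '[[0,0,0.006,0,0,0],[0,0,0.006,0,0,0],[0,0,0,0,0,0]]'; python3 -m creep '[[0,0,0.006,0,0,0],[0,0,0.006,0,0,0],[0,0,0,0,0,0]]'
```

```text
clock: 8.08
position: [0.4682, 0.0578, -0.0159]
ee_rot: [-0.173, -3.136, 0.0]
force: [-0.8, 0.1, -0.3]
width: 0.005
gripper_force: 0.0
clock: 8.33
position: [0.4684, 0.0578, -0.0205]
ee_rot: [-0.173, -3.136, 0.0]
force: [0.2, -0.5, -0.9]
width: 0.001
gripper_force: 0.0
clock: 8.58
position: [0.4684, 0.0578, -0.0252]
ee_rot: [-0.173, -3.136, 0.0]
force: [0.5, 0.3, -1.1]
width: 0.006
gripper_force: 0.0
```

```bash
python3 -m creep '[[0,0,0.006,0,0,0],[0,0,0.006,0,0,0],[0,0,0,0,0,0]]'; python3 -m creep '[[0,0,0.005,0,0,0],[0,0,0.005,0,0,0],[0,0,0,0,0,0]]'; python3 -m creep '[[0,0,0.005,0,0,0],[0,0,0,0,0,0]]'
```

```text
clock: 8.83
position: [0.4684, 0.0578, -0.0301]
ee_rot: [-0.174, -3.136, 0.0]
force: [0.3, -0.6, 0.0]
width: 0.008
gripper_force: 0.0
clock: 9.08
position: [0.4684, 0.0578, -0.034]
ee_rot: [-0.173, -3.136, 0.0]
force: [0.3, -1.1, -0.3]
width: 0.003
gripper_force: 0.0
clock: 9.25
position: [0.4685, 0.0578, -0.0359]
ee_rot: [-0.173, -3.137, 0.0]
force: [-0.2, -0.5, -0.6]
width: 0.004
gripper_force: 0.0
```

```bash
python3 -m creep '[[0,0,0.005,0,0,0],[0,0,0,0,0,0]]'; python3 -m creep '[[0,0,0.005,0,0,0],[0,0,0,0,0,0]]'; python3 -m creep '[[0,0,0.004,0,0,0],[0,0,0,0,0,0]]'
```

```text
clock: 9.42
position: [0.4685, 0.0579, -0.0379]
ee_rot: [-0.173, -3.137, 0.0]
force: [-1.1, 0.6, -0.4]
width: 0.005
gripper_force: 0.0
clock: 9.58
position: [0.4688, 0.0579, -0.0395]
ee_rot: [0.174, 3.137, 0.0]
force: [-0.3, 0.3, 4.3]
width: 0.005
gripper_force: 1.8
clock: 9.75
position: [0.4689, 0.0579, -0.0397]
ee_rot: [0.174, 3.136, 0.001]
force: [-8.2, -1.6, 33.3]
width: 0.004
gripper_force: 16.2
```

The bench is touched at reported z = −0.0395, so the true tip height is the reported z plus 39.5 mm. I'll press the tray at a true height of about 30 mm.

```bash
python3 -m creep '[[0,0,-0.04,0,0,0],[0,0,-0.038,0,0,0],[-0.03,0,0,0,0,0],[-0.035,0,0,0,0,0],[-0.005,0,0,0,0,0],[-0.005,0,0,0,0,0],[-0.005,0,0,0,0,0],[0,0,0,0,0,0]]'; python3 -m creep '[[-0.006,0,0,0,0,0],[-0.006,0,0,0,0,0],[0,0,0,0,0,0]]'; python3 rel.py .5 .05 .03 173.7
```

```text
clock: 10.42
position: [0.499, 0.0543, -0.0105]
ee_rot: [-0.173, -3.135, 0.0]
force: [-2.4, -0.4, 2.2]
width: 0.004
gripper_force: 1.1
clock: 10.67
position: [0.504, 0.0538, -0.0105]
ee_rot: [-0.173, -3.135, 0.0]
force: [-4.6, 1.3, -0.6]
width: 0.009
gripper_force: 2.1
t 10.6667 p [ 0.504   0.0538 -0.0105] z [-0.002 -0.    -1.   ] yaw 173.68 shift/.4 [ 0.0091 -0.0105 -0.1013]
turn/120 [-0.0002 -0.001  -0.0001]
F [-4.63  1.25 -0.64] w 0.009 g 2.1487774467095733
```

Contact at last, with spring force. Now press to the stop and let go.

```bash
python3 -m creep '[[-0.006,0,0,0,0,0],[-0.006,0,0,0,0,0],[-0.006,0,0,0,0,0],[0,0,0,0,0,0]]'; python3 rel.py .5 .05 .03; python3 -m creep '[[0.05,0,0,0,0,0],[0.09,0,0,0,0,0],[0.09,0,0,0,0,0],[0.05,0,0,0,0,0],[0,0,-0.09,0,0,0],[0,0,-0.09,0,0,0],[0,0,-0.09,0,0,0]]' -1; python3 rel.py .4487 -.3098 .02 183.8; python3 -c "
from h import *;from cell import arm
b=arm.get_image('side');cv2.imwrite('pics/s5.png',b['frame'][:,:,::-1])
B=b['frame'].astype(int)
for r in(185,195,205,215,223):
  k=np.where((B[r,170:275,2]-B[r,170:275,0])>10)[0];print(r,k.min()+170 if len(k) else None)"
```

```text
clock: 11.0
position: [0.5066, 0.0534, -0.0108]
ee_rot: [-0.172, -3.127, 0.001]
force: [-18.6, 2.4, 13.7]
width: 0.002
gripper_force: 9.2
t 11.0 p [ 0.5066  0.0534 -0.0108] z [-0.01  0.   -1.  ] yaw 173.72 shift/.4 [ 0.0165 -0.0104 -0.1019]
F [-18.63   2.4   13.73] w 0.002 g 9.234581887722015
clock: 11.58
position: [0.4008, 0.0651, 0.0993]
ee_rot: [0.174, 3.137, -0.001]
force: [1.0, 0.3, 0.1]
width: 0.466
gripper_force: 0.0
t 11.5833 p [0.4008 0.0651 0.0993] z [ 0. -0. -1.] yaw 173.66 shift/.4 [-0.2223 -0.9182  0.1987]
turn/120 [-0.0002  0.0001 -0.0845]
F [0.96 0.29 0.14] w 0.466 g 0.0
185 213
195 215
205 217
215 221
223 224
```

```bash
python3 -m creep '[[-0.0185,-0.0765,0,0,0,0],[-0.0185,-0.0765,0,0,0,0],[-0.0185,-0.0765,0,0,0,0],[-0.0185,-0.0765,0,0,0,0],[-0.0185,-0.0765,0,0,0,0],[-0.0185,-0.0765,0,0,0,0],[-0.0185,-0.0765,0,0,0,0],[-0.0185,-0.0765,0,0,0,0],[-0.0185,-0.0765,0,0,0,0],[-0.0185,-0.0765,0,0,0,0],[-0.0185,-0.0765,0,0,0,0],[-0.0185,-0.0765,0,0,0,0],[0,0,0,0,0,-0.0423],[0,0,0,0,0,-0.0423],[0,0,0.066,0,0,0],[0,0,0.066,0,0,0],[0,0,0.066,0,0,0],[0,0,0,0,0,0]]' -1; python3 rel.py .4487 -.3098 -.0305 183.8
python3 - <<'E'
from h import *;from cell import arm
a=arm.get_image("top");b=arm.get_image("side");o=b
s=arm.observe();p,R=tool(s);p=p+[0,0,.0395]
for y in(-.046,.046,-.065,.065):print(y,proj(a,p+R@[0,y,0]).round(1),proj(b,p+R@[0,y,0]).round(1))
cv2.imwrite("pics/p6.png",np.hstack([cv2.resize(x,(400,560),interpolation=2) for x in(a["frame"][195:335,390:490],b["frame"][260:400,255:355])])[:,:,::-1])
H,S,V=np.moveaxis(hsv(o),2,0);k=(H>100)&(H<130)&(S>120)
# open tray panel: proj of expected face corners
c=np.array([.6043,.042]);u=np.array([.994,-.109]);v=np.array([.109,.994])
for d in(-.157,-.095):
  print([proj(b,[*(c+d*u+y*v),.062]).round(1).tolist() for y in(-.05,.05)])
B=cv2.resize(b["frame"][140:240,180:300],(720,600),interpolation=2);cv2.imwrite("pics/p7.png",B[:,:,::-1])
E
```

```text
clock: 13.13
position: [0.4467, -0.3082, 0.0149]
ee_rot: [0.105, -3.135, -0.004]
force: [-0.8, 0.2, 1.0]
width: 1.002
gripper_force: 0.0
t 13.1333 p [ 0.4467 -0.3082  0.0149] z [-0.005  0.002 -1.   ] yaw -176.18 shift/.4 [-0.0053 -0.0046  0.1135]
turn/120 [ 0.0012 -0.0022  0.0002]
F [-0.79  0.22  1.04] w 1.002 g 0.0
-0.046 [[469.6 260.2]] [[322.4 373.7]]
0.046 [[421.2 263.9]] [[291.2 328.2]]
-0.065 [[479.6 259.4]] [[329.4 383.9]]
0.065 [[411.2 264.7]] [[285.2 319.5]]
[[[225.1, 217.4]], [[211.4, 184.0]]]
[[[254.9, 208.9]], [[239.7, 176.5]]]
```

View pics/p6.png

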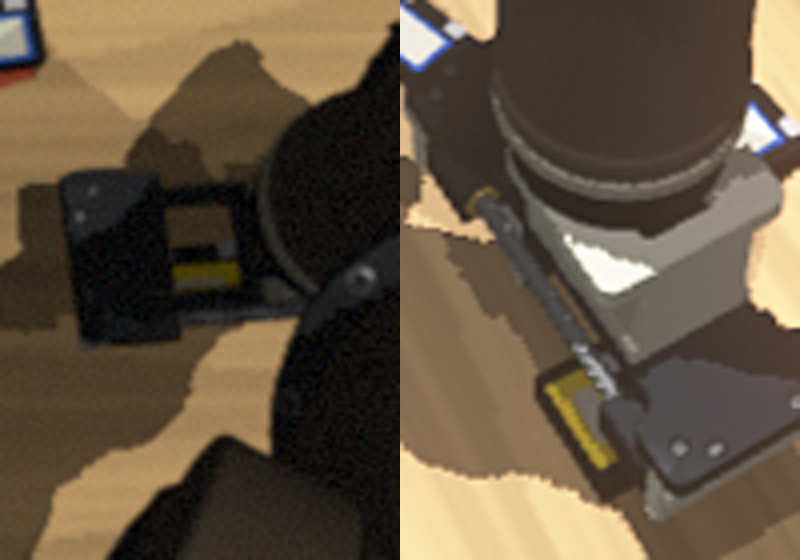

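The picture shows the cell between the open fingers: top crop about (205,275), side crop about (575,420). Now descend and grip.

```bash
python3 -m creep '[[-0.0053,-0.0046,0.03,0.0012,-0.0022,0],[0,0,0.03,0,0,0],[0,0,0.03,0,0,0],[0,0,0.012,0,0,0],[0,0,0.0115,0,0,0],[0,0,0,0,0,0]]' -1; python3 rel.py .4487 -.3098 -.0305 183.8
```

```text
clock: 13.73
position: [0.4516, -0.3115, -0.0262]
ee_rot: [-0.105, 3.134, -0.004]
force: [-0.2, 0.0, 0.7]
width: 0.994
gripper_force: 0.0
t 13.7333 p [ 0.4516 -0.3115 -0.0262] z [ 0.006 -0.003 -1.   ] yaw -176.18 shift/.4 [0.0071 0.0047 0.0108]
turn/120 [-0.0014  0.0025  0.0002]
F [-0.19  0.01  0.66] w 0.994 g 0.0
```

```bash
python3 -m creep '[[0,0,0,0,0,0],[0,0,0,0,0,0],[0,0,0,0,0,0],[0,0,0,0,0,0],[0,0,0,0,0,0],[0,0,0,0,0,0],[0,0,0,0,0,0],[0,0,0,0,0,0],[0,0,0,0,0,0]]' 1 15
```

```text
clock: 14.48
position: [0.4512, -0.311, -0.0266]
ee_rot: [-0.105, 3.135, -0.003]
force: [-0.4, 1.5, 3.8]
width: 0.606
gripper_force: 15.0
```

```bash
python3 -m creep '[[0,0,-0.01,0,0,0],[0,0,-0.03,0,0,0],[0,0,-0.05,0,0,0],[0,0,-0.05,0,0,0],[0,0,-0.05,0,0,0],[0,0,-0.01,0,0,0],[0,0,0,0,0,0]]' 1 25; python3 rel.py .480 .0556 .06 173.7
python3 - <<'E'
from h import *;from cell import arm
a=arm.get_image("top");c=np.array([.6043,.042]);u=np.array([.994,-.109]);v=np.array([.109,.994])
H,S,V=np.moveaxis(hsv(a),2,0);k=(H>100)&(H<130)&(S>120);k=roi(k,(250,255),45)
n,_,st,ce=cv2.connectedComponentsWithStats(k.astype(np.uint8));print(st[1:].tolist())
f=lambda x,y,z:proj(a,[*(c+x*u+y*v),z])[0].round(1).tolist()
print("panel top front/back",f(-.157,-.05,.062),f(-.157,.05,.062),f(-.149,-.05,.062),f(-.149,.05,.062),"bottom",f(-.157,0,.008),"boxfront",f(-.085,0,.072))
for col in(240,250,260):
  print(col,[(r,*hsv(a)[r,col].tolist()) for r in range(222,278,2)])
cv2.imwrite("pics/p8.png",np.hstack([cv2.resize(a["frame"][215:285,210:290],(400,350),interpolation=2)])[:,:,::-1])
E
```

```text
clock: 15.07
position: [0.4517, -0.3117, 0.0547]
ee_rot: [-0.104, 3.133, -0.006]
force: [0.9, -0.1, -1.2]
width: 0.603
gripper_force: 25.0
t 15.0667 p [ 0.4517 -0.3117  0.0547] z [ 0.007 -0.004 -1.   ] yaw -176.18 shift/.4 [-0.1319  0.9114 -0.0161]
turn/120 [-0.0016  0.0035  0.0843]
F [ 0.86 -0.09 -1.19] w 0.603 g 24.99948352575302
[[227, 210, 57, 11, 492], [224, 258, 53, 11, 333]]
panel top front/back [276.2, 266.7] [223.3, 261.5] [276.7, 262.5] [223.8, 257.3] bottom [251.5, 267.7] boxfront [253.7, 225.6]
240 [(222, 54, 10, 130), (224, 54, 14, 93), (226, 53, 11, 89), (228, 68, 8, 132), (230, 38, 17, 118), (232, 18, 124, 167), (234, 18, 90, 145), (236, 10, 8, 101), (238, 15, 4, 116), (240, 10, 6, 119), (242, 15, 4, 119), (244, 50, 6, 120), (246, 30, 6, 121), (248, 0, 4, 119), (250, 23, 9, 120), (252, 30, 6, 121), (254, 40, 6, 122), (256, 18, 11, 120), (258, 111, 23, 110), (260, 108, 195, 166), (262, 108, 194, 150), (264, 109, 255, 51), (266, 15, 85, 99), (268, 18, 116, 147), (270, 13, 132, 151), (272, 6, 167, 170), (274, 9, 146, 171), (276, 18, 115, 167)]
250 [(222, 55, 12, 130), (22
[... 391 characters left out ...]
, 109, 204, 90), (266, 116, 123, 52), (268, 9, 150, 162), (270, 7, 167, 170), (272, 13, 131, 166), (274, 17, 113, 169), (276, 18, 116, 163)]
260 [(222, 66, 10, 127), (224, 54, 10, 128), (226, 54, 14, 92), (228, 54, 14, 88), (230, 73, 13, 133), (232, 47, 15, 119), (234, 17, 116, 174), (236, 17, 78, 148), (238, 30, 3, 98), (240, 10, 7, 117), (242, 165, 4, 121), (244, 30, 6, 120), (246, 30, 8, 121), (248, 0, 4, 120), (250, 45, 4, 117), (252, 15, 8, 122), (254, 8, 9, 120), (256, 15, 4, 124), (258, 30, 6, 121), (260, 111, 32, 113), (262, 109, 190, 165), (264, 109, 184, 154), (266, 108, 250, 48), (268, 14, 94, 98), (270, 18, 114, 156), (272, 18, 120, 162), (274, 17, 116, 169), (276, 17, 116, 165)]
```

View pics/p8.png

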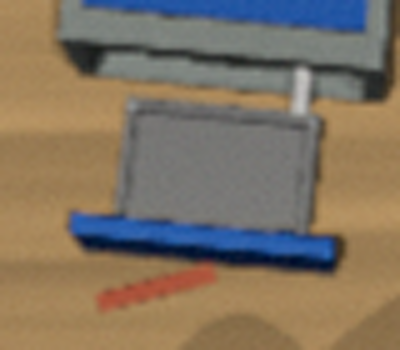

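The picture shows the tray fully out, with the empty well at crop (130–305, 108–230) and the panel where predicted. Now carry the cell above it.

```bash
python3 -m creep '[[-0.0035,0.03,-0.01,-0.0016,0.0035,0],[-0.0076,0.05,-0.006,0,0,0],[-0.0106,0.07,0,0,0,0],[-0.0106,0.07,0,0,0,0],[-0.0106,0.07,0,0,0,0],[-0.0106,0.07,0,0,0,0],[-0.0106,0.07,0,0,0,0],[-0.0106,0.07,0,0,0,0],[-0.0106,0.07,0,0,0,0],[-0.0106,0.07,0,0,0,0],[-0.0106,0.07,0,0,0,0],[-0.0106,0.07,0,0,0,0],[-0.0106,0.07,0,0,0,0],[-0.006,0.04,0,0,0,0],[-0.003,0.021,0,0,0,0],[0,0,0,0,0,0.0422],[0,0,0,0,0,0.0422],[0,0,0,0,0,0],[0,0,0,0,0,0]]'; python3 rel.py .4825 .0553 .03 173.7
python3 - <<'E'
from h import *;from cell import arm
b=arm.get_image("side");import pickle
im=cv2.imread("pics/p8.png");d=pickle.load(open("d0.pkl","rb"))["top"]
print("well corners->",cast(d,[[210+130/5,215+108/5],[210+310/5,215+122/5],[210+305/5,215+220/5],[210+125/5,215+207/5]],.023).round(4)[:,:2].tolist())
H,S,V=np.moveaxis(hsv(b),2,0);y=(H>24)&(H<36)&(S>120)&(V>90);y=roi(y,(240,180),60)
if y.any():print("label px",big(y).mean(0),y.sum(),rect(b,y,.03+.0395+.0051+.03)[:3])
E
```

```text
clock: 16.7
position: [0.4805, 0.0554, 0.0592]
ee_rot: [-0.17, -3.133, 0.001]
force: [-0.7, 0.7, -0.3]
width: 0.601
gripper_force: 25.0
t 16.7 p [0.4805 0.0554 0.0592] z [-0.004 -0.    -1.   ] yaw 173.8 shift/.4 [-0.0052  0.0004  0.073 ]
turn/120 [-0.0003 -0.0018  0.0008]
F [-0.69  0.69 -0.28] w 0.601 g 24.99982863664627
well corners-> [[0.5082, 0.0891], [0.5018, 0.018], [0.4629, 0.0202], [0.4688, 0.0906]]
```

```bash
python3 -m creep '[[-0.0052,0,0.03,0,-0.0018,0],[0,0,0.035,0,0,0],[0,0,0.035,0,0,0],[0,0,0.025,0,0,0],[0,0,0.012,0,0,0],[0,0,0.01,0,0,0],[0,0,0.005,0,0,0],[0,0,0,0,0,0],[0,0,0,0,0,0]]'; python3 rel.py .4825 .0553 -.0066 173.7
```

```text
clock: 17.5
position: [0.4835, 0.056, -0.0006]
ee_rot: [0.173, 3.135, 0.001]
force: [0.4, 0.1, -0.9]
width: 0.604
gripper_force: 25.0
t 17.5 p [ 0.4835  0.056  -0.0006] z [ 0.002  0.    -1.   ] yaw 173.7 shift/.4 [ 0.0022 -0.0021  0.015 ]
turn/120 [0.0003 0.0007 0.    ]
F [ 0.38  0.08 -0.88] w 0.604 g 24.999409317970276
```

```bash
python3 -m creep '[[0.002,-0.001,0.004,0,0,0],[0,0,0.004,0,0,0],[0,0,0.003,0,0,0],[0,0,0,0,0,0],[0,0,0,0,0,0]]'; python3 -m creep '[[0,0,0.002,0,0,0],[0,0,0,0,0,0],[0,0,0,0,0,0]]'; python3 rel.py .4825 .0553 -.0066 173.7
```

```text
clock: 17.92
position: [0.4823, 0.0557, -0.0054]
ee_rot: [0.173, 3.136, 0.0]
force: [-0.3, -0.7, -0.7]
width: 0.602
gripper_force: 25.0
clock: 18.17
position: [0.4823, 0.0557, -0.0062]
ee_rot: [0.173, 3.136, 0.0]
force: [-0.3, 0.4, -1.1]
width: 0.605
gripper_force: 25.0
t 18.1667 p [ 0.4823  0.0557 -0.0062] z [ 0.001  0.    -1.   ] yaw 173.7 shift/.4 [-0.0005 -0.001   0.0011]
turn/120 [ 0.0002  0.0004 -0.    ]
F [-0.27  0.38 -1.12] w 0.605 g 24.99935120344162
```

```bash
python3 -m creep '[[0,0,0.002,0,0,0],[0,0,0,0,0,0],[0,0,0,0,0,0]]'; python3 -m creep '[[0,0,0.0015,0,0,0],[0,0,0,0,0,0],[0,0,0,0,0,0]]'
```

```text
clock: 18.42
position: [0.4824, 0.0557, -0.0067]
ee_rot: [0.173, 3.136, 0.001]
force: [-1.2, -0.2, 5.2]
width: 0.603
gripper_force: 25.0
clock: 18.67
position: [0.4829, 0.0558, -0.0067]
ee_rot: [0.173, 3.135, 0.001]
force: [-2.7, -0.5, 13.1]
width: 0.605
gripper_force: 25.0
```

The floor is felt exactly at the predicted height. I'll relieve the pressure, release and rise.

```bash
python3 -m creep '[[0,0,-0.0025,0,0,0],[0,0,0,0,0,0],[0,0,0,0,0,0]]' 1 8; python3 -m creep '[[0,0,0,0,0,0],[0,0,0,0,0,0],[0,0,0,0,0,0],[0,0,0,0,0,0],[0,0,0,0,0,0],[0,0,-0.02,0,0,0],[0,0,-0.05,0,0,0],[0,0,-0.08,0,0,0],[0,0,-0.08,0,0,0],[0.06,0,0,0,0,0],[0.08,0,0,0,0,0],[0.08,0,0,0,0,0],[0.06,0,0,0,0,0],[0,0.08,0,0,0,0],[0,0.08,0,0,0,0],[0,0.08,0,0,0,0],[0,0.08,0,0,0,0],[0,0,0,0,0,0]]' -1; python3 rel.py .42 .066 -.0095 173.7
python3 - <<'E'
from h import *;from cell import arm
a=arm.get_image("top");b=arm.get_image("side")
cv2.imwrite("pics/p9.png",np.hstack([cv2.resize(a["frame"][215:285,210:290],(400,350),interpolation=2),cv2.resize(b["frame"][155:225,190:270],(400,350),interpolation=2)])[:,:,::-1])
for im,c in((a,(252,248)),(b,(235,195))):
    H,S,V=np.moveaxis(hsv(im),2,0);y=roi((H>24)&(H<36)&(S>120)&(V>90),c,30)
    if y.any():print(y.sum(),rect(im,y,.038)[:3])
E
```

```text
clock: 18.92
position: [0.4823, 0.0557, -0.0066]
ee_rot: [0.173, 3.136, 0.0]
force: [-0.3, -1.0, -1.8]
width: 0.612
gripper_force: 8.0
clock: 20.42
position: [0.386, 0.2018, 0.0863]
ee_rot: [0.163, 3.134, 0.006]
force: [0.5, 1.2, 0.1]
width: 0.997
gripper_force: 0.0
t 20.4167 p [0.386  0.2018 0.0863] z [ 0.004  0.004 -1.   ] yaw 174.04 shift/.4 [-0.119  -0.3297  0.2386]
turn/120 [0.0019 0.0015 0.0029]
F [0.53 1.18 0.15] w 0.997 g 0.0
231 (array([476. ,  55.4]), array([44. , 26.2]), 83.6)
153 (array([475.6,  55.2]), array([44.4, 26.5]), 84.1)
```

View pics/p9.png

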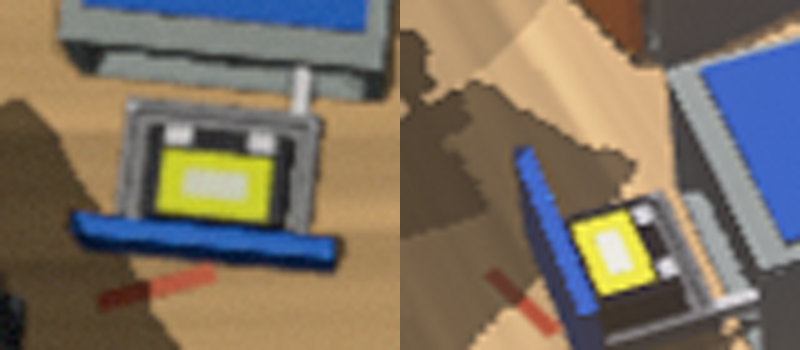

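The picture shows the cell flat and centred in the well, terminals toward the tester (top crop (178,135), (262,140)). Now go to the front with closed fingers.

```bash
python3 -m creep '[[-0.0103,-0.054,0,0.0019,0.0015,0.0029],[-0.0103,-0.054,0,0,0,0],[-0.0103,-0.054,0,0,0,0],[-0.0103,-0.054,0,0,0,0],[-0.0103,-0.054,0,0,0,0],[-0.0103,-0.055,0,0,0,0],[0,0,0,0,0,0],[0,0,0.06,0,0,0],[0,0,0.06,0,0,0],[0,0,0.06,0,0,0],[0,0,0.058,0,0,0],[0,0,0,0,0,0],[0,0,0,0,0,0]]' 1 10; python3 rel.py .43 .0612 -.0095 173.7
```

```text
clock: 21.6
position: [0.3931, 0.0619, -0.0096]
ee_rot: [-0.185, -3.131, 0.007]
force: [-0.0, -0.1, -0.1]
width: 0.109
gripper_force: 0.0
t 21.6 p [ 0.3931  0.0619 -0.0096] z [-0.005 -0.004 -1.   ] yaw 173.25 shift/.4 [-0.0919  0.0091 -0.0009]
turn/120 [-0.0024 -0.0023 -0.0037]
F [-0.02 -0.09 -0.14] w 0.109 g 0.0
```

```bash
python3 -m creep '[[-0.03,0.005,0,-0.0024,-0.0023,-0.0037],[-0.04,0.004,0,0,0,0],[-0.02,0,0,0,0,0],[-0.006,0,0,0,0,0],[-0.008,0,0,0,0,0],[-0.01,0,0,0,0,0],[-0.01,0,0,0,0,0],[0,0,0,0,0,0]]'; python3 rel.py .5066 .0534 -.0095 173.7
```

```text
clock: 22.27
position: [0.4437, 0.0609, -0.0094]
ee_rot: [0.17, 3.135, 0.002]
force: [-2.5, 0.6, 2.4]
width: 0.004
gripper_force: 1.3
t 22.2667 p [ 0.4437  0.0609 -0.0094] z [ 0.002  0.001 -1.   ] yaw 173.79 shift/.4 [-0.1583 -0.0018  0.0005]
turn/120 [0.0006 0.0008 0.0008]
F [-2.46  0.58  2.36] w 0.004 g 1.3249623030424118
```

Contact is where expected. Push in smoothly.

```bash
python3 -m creep '[[-0.011,0,0,0,0,0],[-0.012,0,0,0,0,0],[-0.012,0,0,0,0,0],[-0.012,0,0,0,0,0],[-0.012,0,0,0,0,0],[-0.012,0,0,0,0,0],[-0.012,0,0,0,0,0],[-0.012,0,0,0,0,0],[-0.012,0,0,0,0,0],[-0.012,0,0,0,0,0],[-0.011,0,0,0,0,0],[-0.01,0,0,0,0,0],[-0.008,0,0,0,0,0],[0,0,0,0,0,0]]'; python3 rel.py .5066 .0534 -.0095 173.7
```

```text
clock: 23.43
position: [0.5039, 0.0545, -0.0092]
ee_rot: [0.17, 3.133, 0.002]
force: [-3.8, -0.7, -3.3]
width: 0.01
gripper_force: 2.0
t 23.4333 p [ 0.5039  0.0545 -0.0092] z [ 0.004  0.001 -1.   ] yaw 173.77 shift/.4 [-0.0071 -0.002   0.0008]
turn/120 [0.0007 0.0017 0.0006]
F [-3.81 -0.73 -3.28] w 0.01 g 1.9807135686278343
```

```bash
python3 -m creep '[[-0.005,0,0,0,0,0],[-0.005,0,0,0,0,0],[-0.005,0,0,0,0,0],[-0.003,0,0,0,0,0],[0,0,0,0,0,0]]'; python3 rel.py .5066 .0534 -.0095
```

```text
clock: 23.85
position: [0.5071, 0.0541, -0.0092]
ee_rot: [-0.17, -3.135, -0.002]
force: [-13.3, 0.4, 8.9]
width: 0.007
gripper_force: 7.1
t 23.85 p [ 0.5071  0.0541 -0.0092] z [-0.002  0.002 -1.   ] yaw 173.81 shift/.4 [ 0.0011 -0.002   0.0007]
F [-13.33   0.41   8.87] w 0.007 g 7.1059247106313705
```

At the stop (13 N). Let go, retreat and check.

```bash
python3 -m creep '[[0.01,0,0,0,0,0],[0.015,0,0,0,0,0],[0.03,0,0,0,0,0],[0.06,0,0,0,0,0],[0.08,0,0,0,0,0],[0.06,0,0,0,0,0],[0,0,-0.08,0,0,0],[0,0,-0.08,0,0,0],[0,0,-0.08,0,0,0],[0,0.08,0,0,0,0],[0,0.08,0,0,0,0],[0,0.08,0,0,0,0],[0,0.08,0,0,0,0],[0,0,0,0,0,0],[0,0,0,0,0,0],[0,0,0,0,0,0],[0,0,0,0,0,0],[0,0,0,0,0,0],[0,0,0,0,0,0],[0,0,0,0,0,0]]'
python3 - <<'E'
from h import *;from cell import arm;import pickle
d=pickle.load(open("d0.pkl","rb"))
b=arm.get_image("side");a=arm.get_image("top")
for n,im,cols in(("side",b,0),("top",a,0)):
    H,S,V=np.moveaxis(hsv(im),2,0);H0,S0,V0=np.moveaxis(hsv(d[n]),2,0)
    for nm,lo,hi in(("blue",100,130),("orange",5,20)):
        f=lambda H,S,V:roi((H>lo)&(H<hi)&(S>(120 if nm=="blue" else 200))&(V>40),((290,190) if n=="side" else (258,195)) if nm=="blue" else ((255,130) if n=="side" else (150,185)),60)
        x,y=f(H,S,V),f(H0,S0,V0);print(n,nm,cv2.boundingRect(x.astype(np.uint8)),cv2.boundingRect(y.astype(np.uint8)))
r=arm.observe();print(r["clock"],r["force"])
B=b["frame"].astype(int);A=d["side"]["frame"].astype(int)
for r in(205,215,223):print([(I[r,240:262,2]-I[r,240:262,0]).tolist() for I in(A,B)])
E
```

```text
clock: 25.52
position: [0.4224, 0.1914, 0.0868]
ee_rot: [0.172, 3.134, 0.002]
force: [-0.2, -0.3, 1.1]
width: 0.003
gripper_force: 0.0
side blue (241, 157, 72, 53) (241, 157, 72, 53)
side orange (213, 115, 12, 12) (220, 104, 31, 14)
top blue (227, 166, 61, 73) (227, 166, 61, 72)
top orange (120, 155, 65, 72) (120, 155, 65, 74)
25.6167 [ 0.07450066  0.15342078 -0.70022664]
[[-81, -84, -85, -83, -85, -83, -53, 13, 20, 19, 20, 20, 12, 77, 120, 121, 129, 83, -13, -13, -1, 3], [-83, -85, -84, -83, -85, -86, -54, 20, 30, 28, 29, 28, 20, 88, 131, 135, 143, 55, -64, -39, -1, 6]]
[[-75, -75, -75, -75, -74, -76, -80, -83, -84, -86, -75, -26, 19, 19, 18, 17, 16, 15, 16, 3, -10, -7], [-78, -77, -76, -77, -76, -79, -83, -85, -84, -86, -77, -25, 27, 25, 24, 23, 21, 20, 22, 7, -8, -4]]
[[-79, -77, -78, -76, -77, -76, -76, -76, -76, -76, -76, -81, -84, -87, -65, 4, 16, 13, 12, 7, -7, -12], [-80, -80, -80, -78, -79, -78, -77, -78, -79, -79, -79, -83, -85, -88, -66, 7, 22, 16, 17, 10, -5, -11]]
```

The blue panel is back at its latched edge in both views, more than a second after I let go. The orange tester looks unchanged in the top view; the arm partly hides it in the side view. Handing in.

```bash
python3 -c "from cell import arm;print(arm.sign_off())"
```

```text
the job is handed in; nothing more can be done
None
```

The yellow-label cell is flat in the blue tester's tray with its terminals facing in, the tray latched and stayed shut after I let go, and I handed the job in at about 26 s; early presses missed the panel and bumped the front of the tester box (up to 15 N), because the fingertips sit about 40 mm above the reported position.

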